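# Seat a whetstone against its dowels and end stop and turn the keeper

### The job

Get the whetstone on the shelf ready for use: push it fully home so that its long side bears on both dowels and its end on the round stop block, pressing until you feel it bear on all three at once, but gently, for the stone chips. Then swing the wooden keeper arm round until its knob stands over the free end of the stone. Leave the stone home and let go, and do not disturb the other things on the shelf.

Things in the scene. Friction and masses are not known exactly. Their poses are not given: they have to be found in the camera images.
- shelf: Low wooden cabinet, 300 (x) x 640 (y) x 100 high, closed drawer with a round knob in its front. Origin: centre of its underside; top at z = +100. x points from the drawer front to its back, y along its length. The stone's home has its centre at x = 0 in this frame, its long side along y. Fixed, but placed differently each time (yaw up to 0.18 rad).
- dowel_a: Upright wooden dowel, diameter 12, 20 high, fixed in the shelf top at x = +36, y = +55 of the shelf. Origin: centre of its foot. Rigid. The stone's long +x side bears on it; pressing with over 1.5 N is a proper bearing, over 20 N chips the stone.
- dowel_b: The other dowel, the same, at x = +36, y = -55 of the shelf; the same forces hold.
- stop: End stop: plain round wooden block, diameter 40, 30 high, fixed on the shelf top 119 to 131 to one side of the shelf's middle (+y or -y), within 4 of its x = 0. Origin: centre of its underside, axes as the shelf's. The stone's end bears on its side that looks to the shelf's middle: home is 110 centre to centre along y. Rigid; over 1.5 N bears, over 20 N chips.
- stone: Grey whetstone bar, 60 (x) x 180 (y) x 25 high, 0.4 to 0.75 kg, loose on the shelf top, 25 to 55 short of the dowels (on their -x side), 5 to 25 short of the stop, yaw off by up to 0.08. Origin: centre of its underside. It can be pinched across its width (a finger fits between the dowels). Friction 0.5 to 0.7: sliding takes 2 to 5 N; rubbing on dowels or stop can unload a dowel.
- keeper_base: Round fixed post of the keeper, diameter 20, 29 high, on the shelf top across from the stop, 119 to 131 from the shelf's middle. Origin: centre of its foot, on the keeper's pivot.
- keeper (a joint): Angle of the keeper arm (rad) about its upright pivot: 0 points to the shelf's +x (away from the robot), + is anticlockwise from above; range -1.9 to 1.9. Starts at -0.4 to 0.4. Over the stone it is at about +1.57 if the post is at the shelf's -y side, -1.57 if at the +y side. Stays where left; about 1 N at the knob turns it.
- keeper_knob (a point): Middle of the upright round wooden knob, diameter 14, 30 high, on the keeper arm 80 from the pivot; this point is 58 above the shelf top, the knob's top 73. The arm is a bar 20 wide, 14 thick, its underside 29 above the shelf top: it passes 4 above the stone. The knob can be pinched from above and carried round the pivot.
- weight: Bystander: stainless pressure cooker weight, diameter 38, 44 high, on the shelf top behind the dowels. Origin: centre of its underside.
- jar: Bystander: ceramic ginger jar, diameter 86, 128 high, near the shelf's +y end. Origin: centre of its underside.
- spoons: Bystander: steel measuring spoons on a ring, fan 110 long, 120 wide and 11 high, lying near the shelf's +y end. Origin: centre of the ring.
- spice: Bystander: plastic spice bottle, diameter 44, 105 high, near the shelf's -y end. Origin: centre of its underside.
- bowl: Bystander: small white ceramic pinch bowl, diameter 64, 32 high, near the shelf's -y end, to the front. Origin: centre of its underside.
Mind the look-alikes: they are no part of the job. There is more than one size of the stone; the one meant has the size given above.

How it is judged (in metres and radians):
On the way, in this order (a step that is already met when the one before it is completed fails the run):
1. the stone bears on both dowels and on the end stop at once, with over 1.5 N on each, for 0.3 s (contact force between stone and dowel_a above 1.5 N and contact force between stone and dowel_b above 1.5 N and contact force between stone and stop above 1.5 N), for 0.3 s.
2. the keeper arm is swung over the free end of the stone (x of keeper_knob in the frame of stone between -0.025 and 0.025 m and y of keeper_knob in the frame of stone between -0.085 and 0.085 m), for 0.2 s.
At the end, for the whole second after the job is handed in: The stone lies flat on the shelf, home within 2 mm of touching the dowel line and the stop and parallel to the dowel line within 0.02 rad; the keeper's knob stands over the stone (5 mm or more inside its outline at the free end); all at rest (all of step 2 and x of stone in the frame of shelf between -0.002 and 0.0015 m and (y of stone in the frame of stop between 0.108 and 0.112 m or y of stone in the frame of stop between -0.112 and -0.108 m) and angle between the y axis of stone and the y axis of shelf, either way round below 0.02 rad and z of stone in the frame of shelf between 0.096 and 0.104 m and linear speed of stone below 0.01 m/s and velocity of joint keeper between -0.05 and 0.05 rad/s).
It fails at once if the stone is pressed on a dowel or the stop with more than 20 N (it chips) (contact force between stone and dowel_a above 20 N or contact force between stone and dowel_b above 20 N or contact force between stone and stop above 20 N).
It fails at once if a bystander on the shelf is moved by more than 20 mm (distance of any of weight, jar, spoons, spice, bowl from where it was at the start of the episode above 0.02 m).
It also fails if it takes over 72 s, if anything falls off the work surface, if the arm or the gripper's body presses on something with over 40 N, if the wrist force passes 120 N, or if a joint passes its speed limit or range.

### The arm

A 6-joint arm with a two-finger parallel gripper is mounted at the origin on the work surface. World frame = base frame: x ahead of the robot, y to its left, z up, the work surface at z = 0. Lengths are in mm, angles in rad, forces in N, time in s.
With the tool pointing down it reaches from about 350 to 975 mm from the base axis. Payload 7.1 kg.
Tool frame: the origin (TCP) lies between the finger pads; the fingertips stand 19 mm ahead of it and the grasp point (between the pads) is the TCP (ctrl.tcp_to_tips is the distance from the TCP to the fingertips, in mm); z points along the fingers, y is the line along which they close (so a half turn about z gives the same grasp; the last joint's range is limited). The gripper opens to 88 mm and grips with 3 to 60 N. Pads are 20 mm wide; open, the fingers measure 115 mm over their backs; the gripper's body (75 mm by 178 mm) begins 61 mm behind the grasp point.
Start: joints at [1.157, 0.423, 1.63, -0, 1.089, -0.019], TCP at [240.357, 576.917, 241.675] pointing down, gripper open.
Joint ranges: [-3, 3], [-0.9, 2.11], [0.09, 2.58], [-1.31, 4.45], [0.11, 2.69], [-2.54, 2.54]. Speed limits (rad/s): [2.39, 2.39, 3.01, 3.14, 3.14, 3.14].

### API

Orientations are given as a rotation vector (axis times angle).
In Python, from workcell import status, optics, ctrl gives the robot as it stands. The module is installed in compiled form; this text tells all that it offers.
- The arm moves only by the shell command python3 -m inch 'ROWS'. ROWS is JSON, a list that holds one entry, the list of rows, each a list of 7 numbers: the shift along the tool's x, y, z in mm, then the turn, a rotation vector about the tool's x, y, z in rad, then the opening in per cent of the stroke, from 0 (shut) to 100 (fully open). A call has 1 to 20 rows; each row is the pose to reach, as a shift and turn from the pose commanded when the call began, along the tool's axes at that moment; what a row does not reach only later rows make up. A row lasts 1/10 s, in which the tool goes at most 50 mm and 8.59 degrees, less where a joint would pass 70% of its speed; a pose out of reach is approached as far as the arm can. A call with a gripper value outside its range is refused whole. The fingers move at their own pace and stop on an object; the grip force is fixed at half the most. Time passes only in rows, so rows that repeat a pose let the fingers close. It gives the time, the measured TCP pose, the force, the opening and the grip force at its end, in the units of the state.
- status.get_obs(): the state, without advancing time (a new reading comes with each control period).
- optics.get_image(name): name is "scene" or "top" or "wrist"; returns a dict with "frame" (480x640x3 uint8, red, green, blue), "fx", "fy", "cx", "cy" (pixels), "k1" (the pictures are not rectified: a ray, as slopes to the right and down, at radius r is drawn at 1 + k1 r^2 times it, then the intrinsics apply), "rvec" (rotation vector, rad) and "tvec" (3), from world to camera coordinates, as OpenCV has them; the wrist camera has in their place "hand_eye" (4x4, takes a point from camera to tool coordinates, whose origin is the TCP and whose axes are the flange's). Camera axes: x right, y down, z forward; pixel columns grow to the right and rows downward; lengths in mm; the calibration is good to about 2 mm. A picture is of the moment at which its call begins: read the wrist's pose just before it. There is no depth.
- ctrl.close_job(): hands the job in; it is judged then, once.
The state is a dict: "t": time; "qpos": joint angles; "qvel": joint speeds; "joint_torque": joint torques, N m; "ee_pos": TCP position; "orientation": TCP orientation; "ft_force": force on the tool from outside, world axes, zero at the start; "moment": the same for the moment, N m; "width": finger opening in mm; "grasp_force": force on a finger pad.
Only numpy, scipy, OpenCV 4.12 (cv2) and the standard library are available. Lean on these libraries where they do the work, as an engineer would, in place of code of your own. Each camera call takes 0.05 s, during which the arm holds its last target. There are 200 camera calls.

## Working session

There is one attempt and no reset: what is moved stays moved. The work goes in short steps, Python scripts to look and compute and a shell command to move; the robot and the scene stay as the last step left them, time stands still between calls to the robot, and variables do not carry over. Pictures are saved under pics/ and viewed, at most 10 in all, crops included, and the job is handed in when it is done.

```bash
mkdir -p pics
cat > h.py <<'E'
import numpy as np, cv2
from workcell import status, optics, ctrl
from scipy.spatial.transform import Rotation as R
def grab(name,fn=None):
    o=status.get_obs(); im=optics.get_image(name)
    if name=="wrist":
        H=np.array(im["hand_eye"]); T=np.eye(4); T[:3,:3]=R.from_rotvec(o["orientation"]).as_matrix(); T[:3,3]=o["ee_pos"]
        W=T@H; im["Rcw"]=W[:3,:3]; im["c"]=W[:3,3]
    else:
        Rm=R.from_rotvec(np.array(im["rvec"]).ravel()).as_matrix(); im["Rcw"]=Rm.T; im["c"]=-Rm.T@np.array(im["tvec"]).ravel()
    if fn: cv2.imwrite("pics/"+fn+".png",im["frame"][:,:,::-1]); np.save("pics/"+fn+".npy",im,allow_pickle=True)
    return im
def load(fn): return np.load("pics/"+fn+".npy",allow_pickle=True).item()
def ray(im,uv):
    x=np.array([(uv[0]-im["cx"])/im["fx"],(uv[1]-im["cy"])/im["fy"]]); s=x.copy()
    for _ in range(30): s=x/(1+im["k1"]*(s@s))
    return im["Rcw"]@np.array([s[0],s[1],1])
def onz(im,uv,z):
    d=ray(im,uv); return im["c"]+d*(z-im["c"][2])/d[2]
def proj(im,p):
    q=im["Rcw"].T@(np.array(p,float)-im["c"]); s=q[:2]/q[2]; s=s*(1+im["k1"]*(s@s))
    return np.array([s[0]*im["fx"]+im["cx"],s[1]*im["fy"]+im["cy"]])
E
python3 - <<'E'
from h import *
for n in("scene","top"):
    i=grab(n,n+"0"); print(n,i["c"].round(),i["fx"],i["k1"])
o=status.get_obs(); print(o)
E
```

```text
scene [1064. -438.  608.] 459.06417357041863 -0.08181063277811458
top [ 278.   43. 1199.] 532.9419503140086 -0.09175510733553272
{'t': 0.1, 'qpos': array([ 1.15697716e+00,  4.23772285e-01,  1.63056386e+00, -1.09714643e-05,
        1.08860393e+00, -1.90200854e-02]), 'qvel': array([-0.0007821 , -0.00026763, -0.00203964,  0.00045723,  0.00029507,
       -0.00050175]), 'joint_torque': array([ 4.34576332e-04, -5.45618784e+01, -2.74327791e+01,  6.45427289e-02,
        1.87613012e-02, -6.01926718e-05]), 'ee_pos': array([240.19750379, 576.51035879, 240.99403689]), 'orientation': array([-6.16066416e-01, -3.08030908e+00,  2.07024728e-03]), 'ft_force': array([-0.65039228,  0.26562176,  0.28352293]), 'moment': array([-0.01684853, -0.0189588 , -0.00983559]), 'grasp_force': 0.0, 'width': 87.5240810480653}
```

View pics/top0.png

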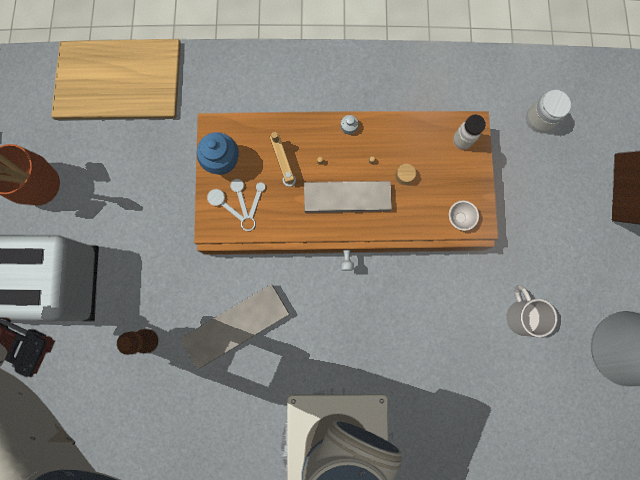

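View pics/scene0.png

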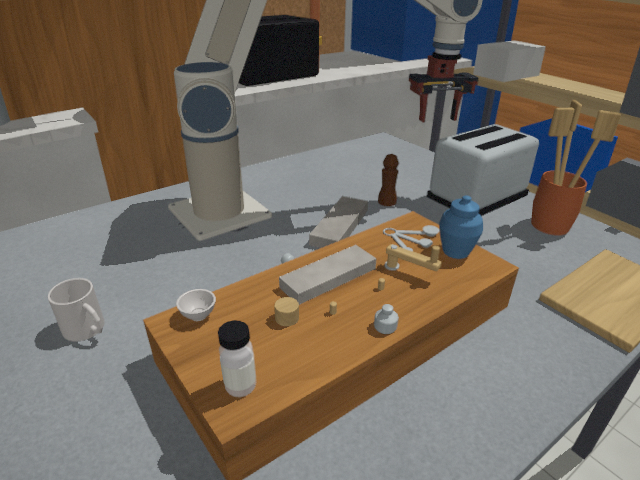

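The top view shows the shelf spanning columns 195–497. The stop is at (406,173), on the −y side, and the dowels are at (320,160) and (372,159). The keeper post is at (289,181) with its knob at (275,136).

Things that could be taken for the stone:
- the grey bar on the shelf at (348,196), about 87x30 px
- the larger grey bar on the table at (235,325)

I choose the one on the shelf and will check its size by casting rays.

```bash
cat >> h.py <<'E'
def greyrect(im,roi,lo=(0,0,110),hi=(180,60,235)):
    x0,y0,x1,y1=roi; hsv=cv2.cvtColor(im["frame"],cv2.COLOR_RGB2HSV)[y0:y1,x0:x1]
    m=cv2.morphologyEx(cv2.inRange(hsv,lo,hi),cv2.MORPH_OPEN,np.ones((5,5)))
    c=max(cv2.findContours(m,cv2.RETR_EXTERNAL,cv2.CHAIN_APPROX_NONE)[0],key=cv2.contourArea)
    return c.reshape(-1,2)+[x0,y0]
def rectz(im,c,z):
    P=np.array([onz(im,p,z)[:2] for p in c],np.float32); r=cv2.minAreaRect(P); b=cv2.boxPoints(r)
    e=b[1]-b[0],b[2]-b[1]; l=max(e,key=np.linalg.norm); a=np.arctan2(l[1],l[0])-np.pi/2
    a=(a+np.pi/2)%np.pi-np.pi/2
    return np.array(r[0]),sorted(r[1]),a
E
python3 - <<'E'
from h import *
i=load("top0"); f=i["frame"]
c=greyrect(i,(296,170,398,225)); print("stone",rectz(i,c,125))
da,db,st,kb,kn,w=[onz(i,p,z)[:2].round(1) for p,z in (((320,160),120),((372,159),120),((406,173),130),((289,181),143),((275,136),173),((349,123),144))]
print(da,db,np.linalg.norm(da-db),st,kb,kn,w)
u=(da-db)/np.linalg.norm(da-db); yaw=np.arctan2(u[1],u[0])-np.pi/2; ux=np.array([u[1],-u[0]])
org=(da+db)/2-36*ux; print("yaw",yaw,"org",org)
for n,p in dict(st=st,kb=kb,kn=kn,w=w).items(): print(n,(p-org)@ux,(p-org)@u)
cr=cv2.resize(f[100:260,190:500],None,fx=2.5,fy=2.5,interpolation=cv2.INTER_CUBIC); cv2.imwrite("pics/crop0.png",cr[:,:,::-1])
E
```

```text
stone (array([525.40460205, -18.03128815]), [59.29681396484375, 178.7661895751953], np.float32(0.005488634))
[603.6  38.4] [606.5 -71.1] 109.53839509505332 [ 573.8 -140.6] [551.9 101.6] [637.4 129.4] [676.9 -21.7]
yaw 0.026477828877458087 org [569.06261862 -17.30309047]
st 1.4714678198640223 -123.3791127601642
kb -14.008674996986308 119.31578866623558
kn 72.1973534171221 144.84245443099877
w 107.68317550376996 -7.250334454059055
```

View pics/crop0.png

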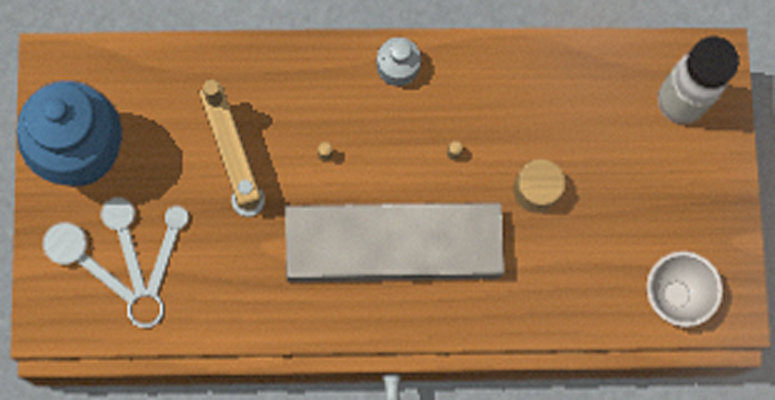

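The crop confirms the choice: the shelf bar measures 59x179 mm, the size given. The layout also agrees: dowels 109.5 apart, stop 123 to the −y side, post 119 to the +y side. Next I move above the stone for a close look.

```bash
cat >> h.py <<'E'
def rel(xyz,ang):
    """tool-frame shift/turn to world pos with tool y axis at world angle ang (pointing down)"""
    o=status.get_obs(); A=R.from_rotvec(o["orientation"]).as_matrix(); 
    y=np.array([np.cos(ang),np.sin(ang),0]); z=np.array([0,0,-1]); B=np.c_[np.cross(y,z),y,z]
    d=A.T@(np.array(xyz)-o["ee_pos"]); r=R.from_matrix(A.T@B).as_rotvec()
    print("rel",d.round(2),r.round(4)); return d,r
E
python3 - <<'E'
from h import *
rel((520,-20,330),0.02)
E
```

```text
rel [-487.71 -443.13  -88.42] [-1.200e-03  8.000e-04  1.156e+00]
```

```bash
python3 -m inch '[[[-20,-20,-50,0,0,0.1,100],[-60,-60,-88,0,0,0.2,100],[-488,-443,-88,0,0,1.156,100],[-488,-443,-88,0,0,1.156,100],[-488,-443,-88,0,0,1.156,100],[-488,-443,-88,0,0,1.156,100],[-488,-443,-88,0,0,1.156,100],[-488,-443,-88,0,0,1.156,100],[-488,-443,-88,0,0,1.156,100],[-488,-443,-88,0,0,1.156,100],[-488,-443,-88,0,0,1.156,100],[-488,-443,-88,0,0,1.156,100],[-488,-443,-88,0,0,1.156,100],[-488,-443,-88,0,0,1.156,100],[-488,-443,-88,0,0,1.156,100],[-488,-443,-88,0,0,1.156,100],[-488,-443,-88,0,0,1.156,100],[-488,-443,-88,0,0,1.156,100],[-488,-443,-88,0,0,1.156,100]]]'
python3 - <<'E'
from h import *
i=grab("wrist","w1"); print(status.get_obs()["ee_pos"],i["c"],i["Rcw"][:,2],i["fx"])
E
```

```text
t: 2.0
ee_pos: [520.1, -18.6, 329.8]
orientation: [-2.197, -2.246, -0.0]
ft_force: [0.7, -0.1, -0.6]
width: 87.9
grasp_force: 0.0
[520.18125897 -18.68504934 329.78984434] [518.54336811  65.197114   473.27455037] [ 0.00606047 -0.30044417 -0.95378015] 379.2931457167977
```

View pics/w1.png

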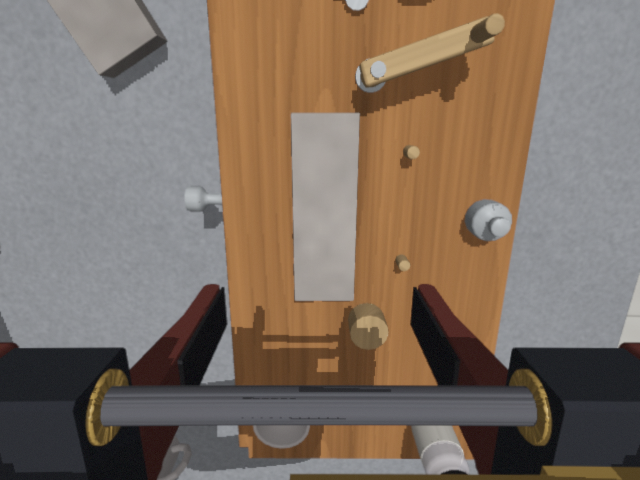

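The wrist view shows the stone at about (325,205), dowels at (413,152) and (403,265), the stop at (369,330), the pivot cap at (378,70) and the knob at (492,26).

Run:
```python
from h import *
i=load("w1"); f=i["frame"]
c=greyrect(i,(270,95,362,320),(0,0,120)); s=rectz(i,c,125); print("stone",s)
hsv=cv2.cvtColor(f,cv2.COLOR_RGB2HSV)
print(hsv[152,413],hsv[265,403],hsv[333,369],hsv[152,380],hsv[290,330])
m=cv2.inRange(hsv,(12,60,140),(30,150,255))
n,l,st,ce=cv2.connectedComponentsWithStats(m)
for k in range(1,n):
    if st[k,4]>30: print(st[k],ce[k].round(1))
cr=np.hstack([cv2.resize(f[a:a+50,b:b+60],None,fx=6,fy=6,interpolation=cv2.INTER_NEAREST) for a,b in((130,385),(240,375))])
cr2=np.hstack([cv2.resize(f[a:a+100,b:b+120],None,fx=3,fy=3) for a,b in((295,310),(0,420))])
cv2.imwrite("pics/cr1.png",np.vstack([cr,cr2])[:,:,::-1])
```

```text
stone (array([525.68591309, -17.24389648]), [59.859554290771484, 179.1873321533203], np.float32(0.019897223))
[ 19  91 191] [ 18  90 190] [ 18 102 112] [ 14 142 162] [ 12  16 163]
[  207     0   348   385 81702] [375.5 156.7]
[263 342  75   7 419] [298.  344.9]
[317 357  22  15 273] [327.6 364.8]
[ 88 381  14  64 244] [ 92.5 413.7]
[539 389  11  50 157] [544.8 410.7]
[320 426  30  33 865] [334.8 441.9]
[ 352  426   54   33 1606] [377.5 441.6]
[452 426  21  34 228] [462.2 442.7]
[239 435  14  23 173] [246.1 442.6]
```

View pics/cr1.png

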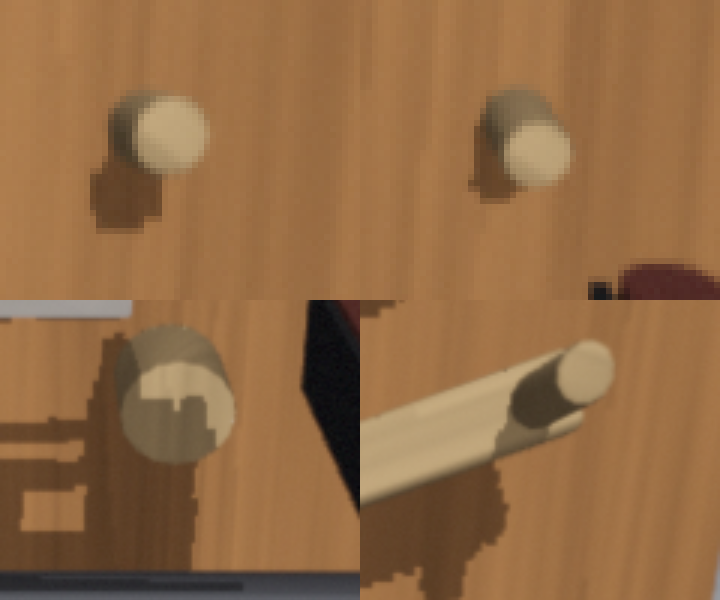

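The crop gives clear disc centres: dowel a (413.3,152.3), dowel b (404.5,265.5), stop (369,332.7) and knob (495,24).

Run:
```python
from h import *
i=load("w1")
da,db,st,kn,kb=[onz(i,p,z)[:2] for p,z in (((412.8,151.8),120),((404,265),120),((368.5,332.2),130),((494.5,23.5),173),((377.5,69.5),145))]
u=(da-db)/np.linalg.norm(da-db); yaw=np.arctan2(u[1],u[0])-np.pi/2; ux=np.array([u[1],-u[0]])
org=(da+db)/2-36*ux
print(da,db,np.linalg.norm(da-db),"yaw",yaw,"org",org)
for n,p in dict(st=st,kn=kn,kb=kb,stone=np.array([525.7,-17.2])).items(): print(n,p.round(1),(p-org)@ux,(p-org)@u)
print(np.linalg.norm(kn-kb)); print("home",org+u*((st-org)@u+110))
# shelf edges yaw from top
rel((526,-17,230),0.020)
rel((526,-17,123),0.020)
```

```text
[604.62483093  40.75367591] [606.51080316 -69.11141325] 109.88127550492185 yaw 0.017164569941988228 org [569.57312012 -14.79676284]
st [ 574.2 -139.6] 2.458127934016398 -124.90072710883604
kn [639.9 132.4] 72.81961627368389 145.96528127543004
kb [564.4 105.2] -3.136981142697672 120.09389092237461
stone [525.7 -17.2] -43.90790577765359 -1.6498568794092507
80.24171938508316
home [569.82887213 -29.69529496]
rel [ 1.55  5.84 99.79] [ 0.0001 -0.0001  0.0017]
rel [  1.55   5.83 206.79] [ 0.0001 -0.0001  0.0017]
```

```bash
python3 -m inch '[[[16.5,5.5,50,0,0,0,100],[16.5,5.5,100,0,0,0,100],[16.5,5.5,150,0,0,0,100],[16.5,5.5,180,0,0,0,100],[16.5,5.5,200,0,0,0,100],[16.5,5.5,207.5,0,0,0,100],[16.5,5.5,207.5,0,0,0,100],[16.5,5.5,207.5,0,0,0,100]]]'; python3 -m inch '[[[0,0,0,0,0,0,64],[0,0,0,0,0,0,60],[0,0,0,0,0,0,60],[0,0,0,0,0,0,60],[0,0,0,0,0,0,60],[0,0,0,0,0,0,60],[0,0,0,0,0,0,60],[0,0,0,0,0,0,60]]]'; python3 -c "
from h import *;o=status.get_obs();print(o['ft_force'],o['moment'],R.from_rotvec(o['orientation']).as_matrix()[:2,1])"
```

```text
t: 2.85
ee_pos: [526.4, -2.9, 123.2]
orientation: [2.198, 2.243, 0.002]
ft_force: [0.5, -0.2, -0.1]
width: 87.9
grasp_force: 0.0
t: 3.65
ee_pos: [525.7, -3.1, 122.6]
orientation: [2.199, 2.243, 0.0]
ft_force: [-2.9, -0.2, 5.8]
width: 60.0
grasp_force: 30.0
[-2.88872431 -0.1525431   5.79597929] [-0.08769459  0.40318613  0.00306432] [0.99980166 0.01991471]
```

```bash
python3 -m inch '[[[-1,5,-0.5,0,0,0.001,60],[-3,12,-0.5,0,0,0.002,60],[-5,20,-0.5,0,0,0.002,60],[-7,28,-0.5,0,0,0.002,60],[-8.5,34,-0.5,0,0,0.002,60],[-9.5,38,-0.5,0,0,0.002,60],[-9.5,38,-0.5,0,0,0.002,60],[-9.5,38,-0.5,0,0,0.002,60]]]'
cat > r.py <<'E'
from h import *
o=status.get_obs();print("t",o["t"],"F",o['ft_force'].round(2),"Mz",o['moment'].round(3),"p",o["ee_pos"].round(2),o["width"],R.from_rotvec(o['orientation']).as_matrix()[1,1].round(4))
E
python3 r.py
```

```text
t: 4.45
ee_pos: [563.2, -11.8, 122.7]
orientation: [-2.201, -2.241, 0.001]
ft_force: [-4.2, 1.2, 4.2]
width: 59.8
grasp_force: 30.0
t 4.45 F [-4.19  1.17  4.17] Mz [ 0.038  0.522 -0.056] p [563.21 -11.76 122.67] 59.783359561369174 0.0179
```

```bash
python3 -m inch '[[[0,1,0,0,0,0,60],[0,2,0,0,0,0,60],[0,3,0,0,0,0,60]]]' >/dev/null; python3 r.py; python3 -m inch '[[[0,0.5,0,0,0,0,60],[0,1,0,0,0,0,60],[0,1,0,0,0,0,60]]]'>/dev/null; python3 r.py
```

```text
t 4.75 F [-7.08  0.31  7.3 ] Mz [-0.099  1.093 -0.089] p [565.21 -11.81 122.7 ] 59.92522169996689 0.0179
t 5.05 F [-8.31 -0.43  9.2 ] Mz [-0.079  1.075 -0.109] p [566.36 -11.8  122.7 ] 59.81088729761027 0.0179
```

```bash
python3 -m inch '[[[0,0,-0.5,0,0,0,60],[0,0,-0.8,0,0,0,60],[0,0,-0.8,0,0,0,60]]]' >/dev/null; python3 r.py; python3 -m inch '[[[0,0.5,0,0,0,0,60],[0,1,0,0,0,0,60],[0,1,0,0,0,0,60]]]'>/dev/null; python3 r.py
```

```text
t 5.35 F [ 0.17 -0.07 -5.97] Mz [ 0.038  0.021 -0.027] p [567.62 -11.74 122.84] 60.10118362771784 0.018
t 5.65 F [-0.19  0.45 -5.87] Mz [0.048 0.083 0.007] p [568.89 -11.74 123.32] 59.65267821020607 0.018
```

The stone's weight is now on the gripper (Fz −6), so the force readings have almost no friction in them. I'll keep easing it in.

```bash
for k in 1 2; do python3 -m inch '[[[0,0.4,0,0,0,0,60],[0,0.8,0,0,0,0,60],[0,0.8,0,0,0,0,60]]]' >/dev/null; python3 r.py; done
```

```text
t 5.95 F [-0.85 -0.31 -6.68] Mz [ 0.034  0.064 -0.02 ] p [569.63 -11.72 123.47] 59.98848326814062 0.018
t 6.25 F [-3.26 -0.31 -4.57] Mz [-0.066  0.633 -0.063] p [569.78 -11.71 123.36] 59.86867611169333 0.0179
```

```bash
python3 -m inch '[[[-1,0,0,0,0,0,60],[-2,0,0,0,0,0,60],[-2.8,0,0,0,0,0,60],[-2.8,0,0,0,0,0,60]]]' >/dev/null; python3 r.py; for k in 1 2; do python3 -m inch '[[[-0.4,0,0,0,0,0,60],[-0.8,0,0,0,0,0,60],[-0.8,0,0,0,0,0,60]]]' >/dev/null; python3 r.py; done
```

```text
t 6.65 F [-3.58  0.73 -6.87] Mz [ 0.261  0.81  -0.084] p [569.84 -14.51 123.2 ] 59.46666883438743 0.0179
t 6.95 F [-5.05  1.74 -5.67] Mz [ 0.399  0.89  -0.098] p [569.84 -15.21 123.21] 59.949257610939 0.0179
t 7.25 F [-4.42  0.99 -6.11] Mz [ 0.409  0.895 -0.058] p [569.83 -16.   123.21] 59.86028221554387 0.0179
```

```bash
for k in 1 2 3; do python3 -m inch '[[[-0.3,0,0,0,0,0,60],[-0.6,0,0,0,0,0,60],[-0.6,0,0,0,0,0,60]]]' >/dev/null; python3 r.py; done
```

```text
t 7.55 F [-4.04  4.47 -5.88] Mz [0.696 0.959 0.011] p [569.86 -16.26 123.22] 59.80425529675658 0.0179
t 7.85 F [-5.23  7.98 -5.03] Mz [1.129 0.859 0.022] p [569.84 -16.33 123.25] 60.241343621751604 0.0178
t 8.15 F [-5.59 10.97 -5.59] Mz [1.653 0.866 0.003] p [569.86 -16.36 123.26] 60.02162013950981 0.0177
```

```bash
python3 -m inch '[[[0,0.5,0,0,0,0,60],[0,1,0,0,0,0,60],[0,1,0,0,0,0,60],[0,1,0,0,0,0,60]]]' >/dev/null; python3 r.py;  python3 -m inch '[[[0,0.5,0,0,0,0,60],[0,1,0,0,0,0,60],[0,1,0,0,0,0,60],[0,1,0,0,0,0,60],[0,1,0,0,0,0,60],[0,1,0,0,0,0,60]]]' >/dev/null; python3 r.py
```

```text
t 8.55 F [-8.05 10.03 -2.07] Mz [ 1.577  1.411 -0.119] p [569.9  -16.34 123.25] 59.50734042234243 0.0177
t 9.15 F [-10.92   9.26   0.21] Mz [ 1.54   1.866 -0.087] p [569.98 -16.34 123.21] 60.17681332738504 0.0176
```

Friction at the stop could be hiding an unloaded dowel. To rule that out, I'll ease off the stop, press on the dowels, then press the stop again.

```bash
python3 -m inch '[[[1.2,0,0,0,0,0,60],[2.2,0,0,0,0,0,60],[2.4,0.5,0,0,0,0,60],[2.4,0.8,0,0,0,0,60],[2.4,0.8,0,0,0,0,60]]]' >/dev/null; python3 r.py
```

```text
t 9.65 F [-13.63  -1.85   1.22] Mz [-0.393  2.123 -0.107] p [570.01 -16.06 123.  ] 59.34846475359037 0.0182
```

```bash
python3 -m inch '[[[-0.8,0,0,0,0,0,60],[-1.6,0,0,0,0,0,60],[-2.2,0,0,0,0,0,60],[-2.2,0,0,0,0,0,60]]]' >/dev/null; python3 r.py; python3 -m inch '[[[-0.4,0.2,0,0,0,0,60],[-0.4,0.4,0,0,0,0,60],[-0.4,0.4,0,0,0,0,60],[-0.4,0.4,0,0,0,0,60],[-0.4,0.4,0,0,0,0,60]]]' >/dev/null; python3 r.py
```

```text
t 10.05 F [-12.31   8.65  -0.13] Mz [1.285 2.202 0.003] p [570.   -16.31 122.87] 59.49302093988755 0.0178
t 10.55 F [-14.92  10.19   0.94] Mz [ 1.584  2.35  -0.01 ] p [570.   -16.35 122.9 ] 59.883675999338905 0.0178
```

```bash
python3 -m inch '[[[0.5,-0.8,0.2,0,0,0,60],[1,-1.6,0.4,0,0,0,60],[1.1,-1.8,0.4,0,0,0,60],[1.1,-1.8,0.4,0,0,0,60]]]' >/dev/null; python3 r.py; python3 -m inch '[[[0,0,0,0,0,0,70],[0,0,0,0,0,0,85],[0,0,0,0,0,0,85],[0,0,0,0,0,0,85],[0,0,0,0,0,0,85]]]' >/dev/null; python3 r.py; python3 -m inch '[[[0,0,-20,0,0,0,85],[0,0,-60,0,0,0,85],[0,0,-110,0,0,0,85],[0,0,-160,0,0,0,85],[0,0,-207,0,0,0,100],[0,0,-207,0,0,0,100],[0,0,-207,0,0,0,100]]]' >/dev/null
python3 - <<'E'
from h import *
i=grab("wrist","w2"); c=greyrect(i,(270,80,460,330),(0,0,120)); print(rectz(i,c,125)); print(status.get_obs()["ee_pos"])
E
```

```text
t 10.95 F [-9.4   4.47 -1.24] Mz [ 0.774  1.598 -0.063] p [569.95 -16.28 122.81] 59.55666576808481 0.018
t 11.45 F [ 0.49  0.22 -0.47] Mz [-0.074  0.1    0.026] p [572.96 -17.19 123.76] 74.59968765058431 0.018
(array([570.00848389, -30.32731628]), [59.88335037231445, 179.48931884765625], np.float32(0.015494108))
[571.6582073  -17.05139523 329.83418831]
```

View pics/w2.png

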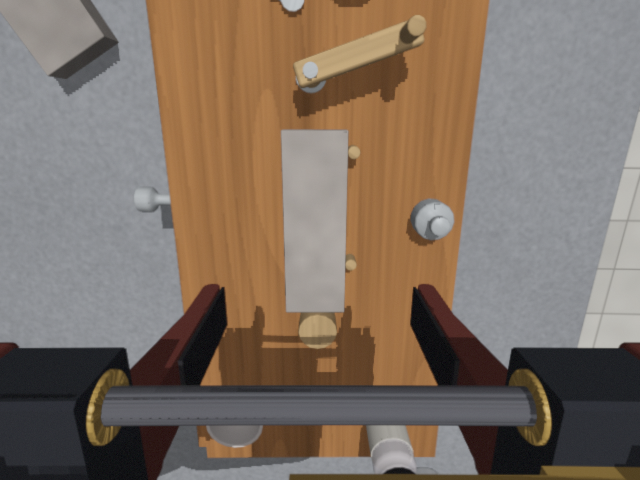

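The stone is home against both dowels and the stop, measured at (570.0, −30.3) against a planned (569.8, −29.7). In this view the pivot cap is at (310,70) and the knob at (416,26). Next is the keeper.

Run:
```python
from h import *
i=load("w2")
kn=onz(i,(416,25.5),173)[:2]; kb=onz(i,(310,70),145)[:2]; print(kn,kb,np.linalg.norm(kn-kb))
kn=(kn+[639.9,132.4])/2; kb=(kb+[564.4,105.2])/2
d=kn-kb; t0=np.arctan2(d[1],d[0])-0.0178; print("theta0",t0,kn)
rel((*kn,230),0.018); rel((*kn,169),0.018)
th=np.linspace(t0,-1.571,17)
for t in th[1:]: print([round(80*(np.sin(t)-np.sin(t0)),1),round(80*(np.cos(t)-np.cos(t0)),1)])
```

```text
[639.4718264  131.91736215] [564.55331393 105.40998272] 79.46964625378682
theta0 0.3251442358069741 [639.6859132  132.15868108]
rel [147.98  70.67  99.84] [ 0.0003  0.0001 -0.    ]
rel [147.98  70.65 160.84] [ 0.0003  0.0001 -0.    ]
[np.float64(-9.1), np.float64(2.5)]
[np.float64(-18.5), np.float64(3.9)]
[np.float64(-28.0), np.float64(4.2)]
[np.float64(-37.4), np.float64(3.3)]
[np.float64(-46.7), np.float64(1.3)]
[np.float64(-55.7), np.float64(-1.7)]
[np.float64(-64.2), np.float64(-5.8)]
[np.float64(-72.2), np.float64(-10.8)]
[np.float64(-79.6), np.float64(-16.8)]
[np.float64(-86.2), np.float64(-23.6)]
[np.float64(-91.9), np.float64(-31.1)]
[np.float64(-96.7), np.float64(-39.3)]
[np.float64(-100.6), np.float64(-48.0)]
[np.float64(-103.3), np.float64(-57.0)]
[np.float64(-105.0), np.float64(-66.4)]
[np.float64(-105.6), np.float64(-75.8)]
```

```bash
python3 -m inch '[[[48,23,0,0,0,0,50],[96,46,30,0,0,0,50],[148,70.5,70,0,0,0,50],[148,70.5,110,0,0,0,50],[148,70.5,140,0,0,0,50],[148,70.5,155,0,0,0,50],[148,70.5,160,0,0,0,50],[148,70.5,160,0,0,0,50],[148,70.5,160,0,0,0,50]]]' >/dev/null; python3 r.py; python3 -m inch '[[[0,0,0,0,0,0,25],[0,0,0,0,0,0,10],[0,0,0,0,0,0,10],[0,0,0,0,0,0,10],[0,0,0,0,0,0,10],[0,0,0,0,0,0,10],[0,0,0,0,0,0,10]]]' >/dev/null; python3 r.py
```

```text
t 13.1 F [-0.56  0.41  0.49] Mz [-0.044  0.051  0.004] p [640.83 131.74 172.07] 43.83783969155775 0.0171
t 13.8 F [ 0.8  -0.28  3.5 ] Mz [-0.138  0.07   0.009] p [639.98 132.26 170.46] 13.038610634641659 0.0181
```

Width 13–14, so the knob is gripped. I'll carry it slowly round the arc.

```bash
python3 -m inch '[[[-9,2.5,0,0,0,0,10],[-18.5,4,0,0,0,0,10],[-28,4,0,0,0,0,10],[-37.5,3.5,0,0,0,0,10],[-46.5,1.5,0,0,0,0,10],[-55.5,-1.5,0,0,0,0,10],[-55.5,-1.5,0,0,0,0,10],[-55.5,-1.5,0,0,0,0,10]]]' >/dev/null; python3 r.py
```

```text
t 14.6 F [ 4.75 -3.44  2.2 ] Mz [-0.59  -0.813  0.028] p [640.32  75.47 170.49] 13.19921907181984 0.0176
```

```bash
python3 -m inch '[[[-8.5,-4,0,0,0,0,10],[-16.5,-9,0,0,0,0,10],[-24,-15,0,0,0,0,10],[-30.5,-22,0,0,0,0,10],[-36,-29.5,0,0,0,0,10],[-41,-37.5,0,0,0,0,10],[-45,-46.5,0,0,0,0,10],[-47.5,-55.5,0,0,0,0,10],[-49.5,-64.5,0,0,0,0,10],[-50,-74,0,0,0,0,10],[-50,-74,0,0,0,0,10],[-50,-74,0,0,0,0,10],[-50,-74,0,0,0,0,10],[-50,-74,0,0,0,0,10]]]' >/dev/null; python3 r.py
```

```text
t 16.0 F [ -0.2  -18.2    6.98] Mz [-2.893 -0.109 -0.044] p [566.06  22.01 170.46] 13.145289306758832 0.0189
```

```bash
python3 -m inch '[[[-1,0,0,0,0,0,10],[-2,0,0,0,0,0,10],[-2.5,0,0,0,0,0,10],[-2.5,0,0,0,0,0,10]]]' >/dev/null; python3 r.py; python3 -m inch '[[[0,0,0,0,0,0,20],[0,0,0,0,0,0,35],[0,0,0,0,0,0,50],[0,0,0,0,0,0,50],[0,0,0,0,0,0,50],[0,0,-20,0,0,0,50],[0,0,-60,0,0,0,50],[0,0,-110,0,0,0,50],[0,0,-160,0,0,0,50],[0,0,-160,0,0,0,50],[0,0,-160,0,0,0,50]]]' >/dev/null
python3 - <<'E'
from h import *
i=grab("wrist","w3"); print(status.get_obs()["ee_pos"],status.get_obs()["t"])
E
```

```text
t 16.4 F [ 0.04 -6.19  6.57] Mz [-0.86  -0.115 -0.045] p [566.04  21.71 170.3 ] 13.155626378611538 0.018
[565.63879673  22.96013088 329.52945832] 17.55
```

View pics/w3.png

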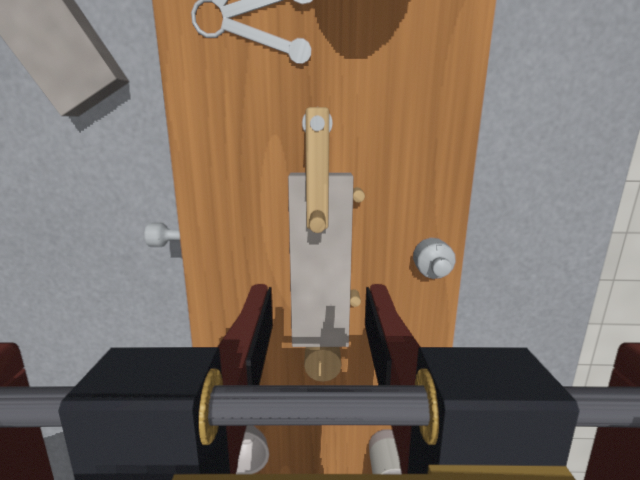

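The knob, at (317,225), stands over the free end of the stone. One last check that the stone is still home.

Run:
```python
from h import *
i=load("w3"); c=greyrect(i,(275,150,370,352),(0,0,110),(180,60,235)); r=rectz(i,c,125); print(r)
kn=onz(i,(317,224.5),173)[:2]; a=0.0172; d=kn-np.array([570,-30]); print("knob in stone",d@[np.cos(a),np.sin(a)],d@[-np.sin(a),np.cos(a)])
```

```text
(array([569.68157959, -22.77507019]), [59.797279357910156, 169.62266540527344], np.float32(0.01589799))
knob in stone -3.1546494160408733 56.151159836603355
```

The gripper's shadow hides the stop end, and the stone's end face shows from this side. I'll go back to the earlier viewpoint and compare directly.

```bash
python3 -m inch '[[[-20,3,0,0,0,0,100],[-40,6,0,0,0,0,100],[-40,6,0,0,0,0,100],[-40,6,0,0,0,0,100],[-40,6,0,0,0,0,100],[-40,6,0,0,0,0,100],[-40,6,0,0,0,0,100]]]' >/dev/null
python3 - <<'E'
from h import *
i=grab("wrist","w4"); c=greyrect(i,(270,80,360,330),(0,0,120)); print(rectz(i,c,125),status.get_obs()["ee_pos"],status.get_obs()["t"])
f=i["frame"]; g=load("w2")["frame"]
cv2.imwrite("pics/cmp.png",np.hstack([cv2.resize(q[100:360,250:400],None,fx=2.3,fy=2.3) for q in(g,f)])[:,:,::-1])
E
```

```text
(array([570.17321777, -29.68096924]), [59.5917854309082, 179.7237548828125], np.float32(0.016967535)) [572.79758996 -16.49659597 329.99283182] 18.3
```

View pics/cmp.png

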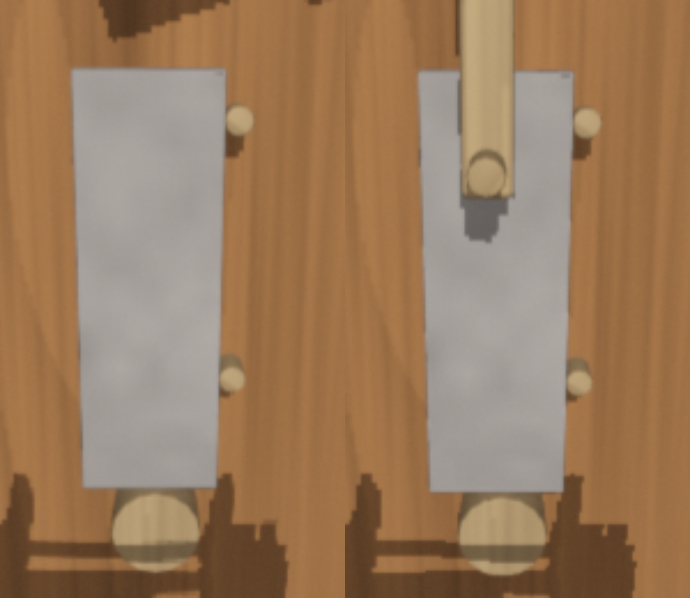

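The before and after views match: the stone still sits against both dowels and the stop, with the knob over its free end. I'm handing the job in.

```bash
python3 -c "
from workcell import ctrl;print(ctrl.close_job())"
```

```text
the job is handed in; nothing more can be done
None
```

The whetstone is home against both dowels and the stop, the keeper knob stands over its free end, and I handed the job in at about 18 s; the hand-in returned no verdict, and the per-contact forces (roughly 4–8 N on each of the three) are worked out from wrist readings rather than measured directly.

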